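# Roll a bearing sleeve up onto the bench gauge and record it

## Task

Roll the brass bearing sleeve up the ramp of the bench gauge by pushing it slowly and gently with the fingertips, over the crest and under the feeler until it stands against the steel stop; keep a finger behind it all the way so that it never runs back down, and do not pick it up. Once it stands at the stop, and only then, press the record button on the gauge fully down, let it come up again, and leave the sleeve standing at the stop under the feeler. Leave the things round the gauge where they are.

Things in the scene. Friction and masses are not known exactly. Their poses are not given: they have to be found in the camera images.
- gauge: Bench diameter gauge, fixed: grey base plate 320 x 150 mm, top 12 mm above the bench. On it a straight steel track, 73 mm wide between aluminium cheeks 6 mm thick and 24 mm higher than the track: level run-in, ramp, crest, seat, stop, then the gauge head with its dial. Origin on the bench under the track's centre line; x uphill along the track, y left (away from the button), z up.
- ramp: Sloping bed of the track, rising at 10 degrees. Origin at its foot, on its surface, mid-width, 16 mm above the bench and at x = -70 mm of the gauge; x up the slope (127 mm to the crest, which is at +55 mm of the gauge, 38 mm above the bench), y left, z square to the surface. Before the foot the run-in is level and 16 mm above the bench, back to a 5 mm high end lip at -144 mm of the gauge.
- sleeve: Plain brass bearing sleeve, loose, 44 mm outside diameter, 28 mm bore, 70 mm long, about 0.42 kg, smooth (friction about 0.35); it rolls freely. Origin at its centre, y along its axis (its x and z turn as it rolls). It starts on the level run-in at the low end of the track, lying across it; there is room for a fingertip behind it.
- seat_center (a point): Where the sleeve's centre lies when it stands at the stop: 69 mm along the gauge's x, mid-track, 58.7 mm above the bench. From the crest the seat falls at 6 degrees to the upright steel stop, face at +91 mm, top 66 mm above the bench; the sleeve stays there by itself. The gauge head behind it spans 113 to 163 mm along x, 54 mm across, 112 mm high.
- feeler (a joint): Sprung steel lever, 8 mm wide, reaching from the gauge head over the seat: 0 hanging free, rising (rad) as the sleeve lifts it, about 0.04 with the sleeve at the stop. Its 10 mm ball foot, over the seat, hangs 78 mm above the bench and presses down with about 0.8 N; the sleeve must be pushed firmly (up to about 8 N) to get right under it. Lifted, its top is about 99 mm above the bench.
- record (a joint): Travel of the record button in m: 0 up, 0.006 fully down; about 5 N press it fully, and it springs back.
- record_top (a point): Centre of the top of the record button: steel, 20 mm diameter, in a dark round collar on a low grey console (72 x 42 mm, 26 mm high) right of the ramp, on the robot's side. The top is 48 mm above the bench; pressed straight down.
- loupe: Black watchmaker's eyeglass, 35 mm wide, 31 mm high, standing beyond the gauge; origin under its centre. To be left alone.
- movement: Small brass clock movement (two plates with pillars), 50 x 62 mm, 54 mm high, standing beyond the gauge; origin under its centre. To be left alone.
- rivet_block: Small wooden block with steel-lined holes, 32 x 60 x 24 mm, lying to the right of the gauge; origin under its centre. To be left alone.
- rubber_eraser: Eraser in a blue paper band, 19 x 42 x 12 mm, lying to the left of the gauge; origin under its centre. To be left alone.

How it is judged:
On the way, in this order (a step that is already met when the one before it is completed fails the run):
1. the sleeve stands at rest against the stop under the feeler, the button still up (x of sleeve in the frame of gauge above 0.067 m and value of joint feeler above 0.03 rad and linear speed of sleeve below 0.02 m/s and value of joint record below 0.001 m), for 0.2 s.
2. the record button is pressed fully down with the sleeve at the stop (value of joint record above 0.0048 m and x of sleeve in the frame of gauge above 0.067 m), for 0.05 s.
At the end, for the whole second after the job is handed in: The sleeve rests against the stop (within 2 mm along the track and 5 mm of the seat point) with the feeler lifted by it (0.03 to 0.06 rad), at rest, and the record button, after having been pressed fully (at least 4.8 mm of 6) while the sleeve was there, is up again (x of sleeve in the frame of gauge above 0.067 m and distance between sleeve and seat_center below 0.005 m and value of joint feeler between 0.03 and 0.06 rad and value of joint record below 0.001 m and linear speed of sleeve below 0.01 m/s); the robot touches nothing.
It fails at once if the sleeve ran free on the ramp (faster than 0.2 m/s with nothing of the robot touching it) or was shot along (faster than 0.4 m/s) ((contact force between sleeve and the fingers below 0.02 N and contact force between sleeve and the arm below 0.02 N and linear speed of sleeve above 0.2 m/s and x of sleeve in the frame of ramp between 0.005 and 0.112 m) or linear speed of sleeve above 0.4 m/s).
It fails at once if the sleeve was lifted more than about 8 mm off the track (z of sleeve in the frame of ramp above 0.034 m or (x of sleeve in the frame of ramp above 0 m and z of sleeve in the frame of ramp above 0.03 m)).
It fails at once if the fingers squeezed or rammed the sleeve with over 60 N (contact force between sleeve and the fingers above 60 N).
It fails at once if the button was pressed before the sleeve stood at the stop (value of joint record above 0.003 m and x of sleeve in the frame of gauge below 0.065 m).
It fails at once if a bystander was moved more than 15 mm (distance of any of loupe, movement, rivet_block, rubber_eraser from where it was at the start of the episode above 0.015 m).
It also fails if it takes over 48 s, if anything falls off the work surface, if the arm or the gripper's body presses on something with over 40 N, if the wrist force passes 120 N, or if a joint passes its speed limit or range.

## Robot

A 6-joint arm with a two-finger parallel gripper is mounted at the origin on a cart in front of the work surface, level with it; the furniture and walls round the work are solid. World frame = base frame: x ahead of the robot, y to its left, z up, the work surface at z = 0. Lengths are in m, angles in rad, forces in N, time in s.
With the tool pointing down it reaches from about 0.25 to 0.85 m from the base axis. Payload 12.5 kg.
Tool frame: the origin (TCP) lies between the finger pads; the fingertips stand robot.tip_reach ahead of it and the grasp point (between the pads) lies 8 mm behind it (robot.tip_reach is the distance from the TCP to the fingertips, in m); z points along the fingers, y is the line along which they close (so a half turn about z gives the same grasp; the last joint's range is limited). The gripper opens to 93 mm and grips with 3 to 60 N. Pads are 15 mm wide; open, the fingers measure 128 mm over their backs; the gripper's body (75 mm by 188 mm) begins 65 mm behind the grasp point.
Start: joints at [1.079, 0.351, 1.652, -0, 1.139, -0.085], TCP at [0.218, 0.505, 0.23] pointing down, gripper open.
Joint ranges: [-2.75, 2.75], [-0.79, 2.1], [0.01, 2.65], [-1.57, 4.71], [0.07, 3.14], [-2.87, 2.87]. Speed limits (rad/s): [2.22, 2.22, 2.79, 3.14, 3.14, 3.14].

## Interface

Orientations are given as a 3x3 rotation matrix whose columns are the frame's x, y, z axes.
In Python, from cell import robot gives the robot as it stands. The module is installed in compiled form; this text tells all that it offers.
- The arm moves only by the tool step_arm, never from a script. Its argument "deltas" is a list of rows, each a list of 3 entries, a list of its own where there are three numbers: the opening, from -1 (shut) to 1 (fully open), then the shift along the tool's x, y, z scaled (see below), then the turn, a rotation vector about the tool's x, y, z scaled (see below). A call has 1 to 10 rows; each row is the pose to reach, as a shift and turn from the pose commanded when the call began, along the tool's axes at that moment, turning the shorter way round; what a row does not reach only later rows make up. The controller multiplies each number of a shift by 0.5 m and each number of a turn by 2 pi rad. A row lasts 1/12 s, in which the tool goes at most 41.7 mm and 7.16 degrees, less where a joint would pass 70% of its speed; a pose out of reach is approached as far as the arm can. A call with a number of a shift or a turn outside -1 to 1 is refused whole. A call with a gripper value outside its range is refused whole. The fingers move at their own pace and stop on an object; the grip force is fixed at half the most. Time passes only in rows, so rows that repeat a pose let the fingers close. It gives the time, the measured TCP pose, the force, the opening and the grip force at its end, in the units of the state.
- robot.observe(): the state, without advancing time (a new reading comes with each control period).
- robot.snapshot(name): name is "side" or "top" or "wrist"; returns the picture (384x512x3 uint8, red, green, blue); there is no depth.
- robot.get_calibration(name): a dict with "intrinsics" (3x3 intrinsics, pixels), "T" (4x4, takes a point from camera to world coordinates); the wrist camera has in their place "hand_eye" (4x4, takes a point from camera to tool coordinates, whose origin is the TCP and whose axes are the flange's). Camera axes: x right, y up, looking along -z (the intrinsics and any distortion apply to the point x, -y, -z); pixel columns grow to the right and rows downward; lengths in m; the calibration is good to about 2 mm. The wrist camera is an equidistant fisheye: a pixel r from the principal point sees the ray r / f radians off the axis. A picture is of the moment at which its call begins: read the wrist's pose just before it. get_calibration takes no time and is no camera call.
- robot.finish_job(): hands the job in; it is judged then, once.
Trained networks look in the newest picture that a camera, given by its name, has taken for a name from the list of things; names that differ only in an ending like _2 or _b are one class to them, and where a whole thing is asked for, a point or a joint stands for the part that bears it (a point fixed in the world has none). Each returns a list of dicts, best first, with "conf" (0 to 1); they miss things now and then, are a little off and sometimes report something else, mostly with a low value. They report only what shows in the picture. A call takes as long as a camera call.
- robot.search_frame(camera, query): "extent" ([left, top, right, bottom] in pixels, round what is visible of it).
- robot.tip_of(camera, query): "centre" ([row, column] in pixels: a listed point, or the origin of a listed thing).
The state is a dict: "time": time; "qpos": joint angles; "joint_velocities": joint speeds; "joint_efforts": joint torques, N m; "position": TCP position; "ee_rot": TCP orientation; "ft_force": force on the tool from outside, world axes, zero at the start; "ft_torque": the same for the moment, N m; "gripper_width": opening from 0.0 (shut) to 1.0 (fully open); "gripper_force": force on a finger pad.
Only numpy, scipy, OpenCV 4.12 (cv2) and the standard library are available. Lean on these libraries where they do the work, as an engineer would, in place of code of your own. Each camera call takes 0.05 s, during which the arm holds its last target. There are 200 camera calls.

## Working session

There is one attempt and no reset: what is moved stays moved. The work goes in short steps, Python scripts to look and compute and a tool call to move; the robot and the scene stay as the last step left them, time stands still between calls to the robot, and variables do not carry over. Pictures are saved under pics/ and viewed, at most 10 in all, crops included, and the job is handed in when it is done.

Besides the shell and the picture viewer there is one more tool, called after "Call:" by a JSON object that holds its "op" and its "data". step_arm: Moves the arm, as the interface text tells. Its arguments: {"type":"object","properties":{"deltas":{"type":"array"}},"required":["deltas"]}

```bash
mkdir -p pics; cat > h.py <<'E'
import numpy as np, cv2
from cell import robot
def cal(n):
    c=robot.get_calibration(n); return np.array(c["intrinsics"]),np.array(c["T"])
def proj(n,P):
    K,T=cal(n); p=np.linalg.inv(T)@np.append(P,1); p=np.array([p[0],-p[1],-p[2]]); q=K@p; return q[:2]/q[2]
def onz(n,rc,z):
    K,T=cal(n); d=np.linalg.inv(K)@[rc[1],rc[0],1]; d=T[:3,:3]@[d[0],-d[1],-d[2]]; o=T[:3,3]; return o+d*(z-o[2])/d[2]
E
python3 - <<'E'
from h import *
s=robot.observe(); print(s["time"],s["position"],s["ee_rot"],robot.tip_reach,s["ft_force"])
Z=dict(gauge=0,ramp=.016,sleeve=.038,seat_center=.0587,record_top=.048,loupe=0,movement=0,rivet_block=0,rubber_eraser=0)
for n in("top","side"):
    im=robot.snapshot(n); cv2.imwrite(f"pics/{n}0.png",cv2.resize(im[:,:,::-1],(768,576)))
    K,T=cal(n); print(n,T[:3,3].round(3),K[0,0])
    for q,z in Z.items():
        r=robot.tip_of(n,q)[:2]
        for a in r: print(q,round(a["conf"],2),np.round(a["centre"],1),onz(n,a["centre"],z).round(4))
E
```

```text
0.0 [0.21743707 0.50482668 0.22910616] [[-9.18398630e-01  3.95655975e-01 -5.52297833e-04]
 [ 3.95656347e-01  9.18398071e-01 -1.01926216e-03]
 [ 1.03952101e-04 -1.15460911e-03 -9.99999328e-01]] 0.011 [0.91419597 0.19151815 0.16204514]
top [0.437 0.006 1.429] 493.4723783323445
gauge 0.73 [209.8 261. ] [ 0.6135 -0.0007  0.    ]
ramp 0.84 [211.3 240.1] [0.6072 0.0596 0.016 ]
ramp 0.59 [177.5 214.1] [0.7064 0.136  0.016 ]
sleeve 0.87 [214.3 235. ] [0.5959 0.0732 0.038 ]
sleeve 0.65 [210.4 261.1] [ 0.6071 -0.0009  0.038 ]
seat_center 0.93 [196.7 285. ] [ 0.6433 -0.0679  0.0587]
seat_center 0.37 [181.2 349.4] [ 0.6874 -0.2496  0.0587]
record_top 0.44 [232.6 261.1] [ 0.5433 -0.0007  0.048 ]
loupe 0.39 [176.7 219. ] [0.7119 0.1231 0.    ]
movement 0.89 [164.6 177.3] [0.7485 0.2473 0.    ]
rivet_block 0.78 [178.9 349.2] [ 0.705  -0.2602  0.    ]
rubber_eraser 0.51 [215.7 161.3] [0.5962 0.2901 0.    ]
side [0.702 0.904 0.78 ] 424.3300954818007
gauge 0.76 [219.4 268.6] [ 0.6213 -0.0041  0.    ]
ramp 0.79 [229.3 277.9] [0.6013 0.0568 0.016 ]
sleeve 0.6 [225.1 280.5] [0.5957 0.0652 0.038 ]
seat_center 0.71 [187.3 265.5] [ 0.6251 -0.0776  0.0587]
record_top 0.39 [207.7 298. ] [0.5421 0.0078 0.048 ]
loupe 0.61 [251.2 236.6] [0.7138 0.1164 0.    ]
movement 0.96 [289.7 225.7] [ 0.7417  0.2418 -0.    ]
rivet_block 0.66 [166.3 239.1] [ 0.698  -0.2815  0.    ]
rivet_block 0.35 [306.2 287.6] [0.6023 0.2979 0.    ]
rubber_eraser 0.51 [304.  290.6] [ 0.5949  0.2923 -0.    ]
```

View pics/top0.png

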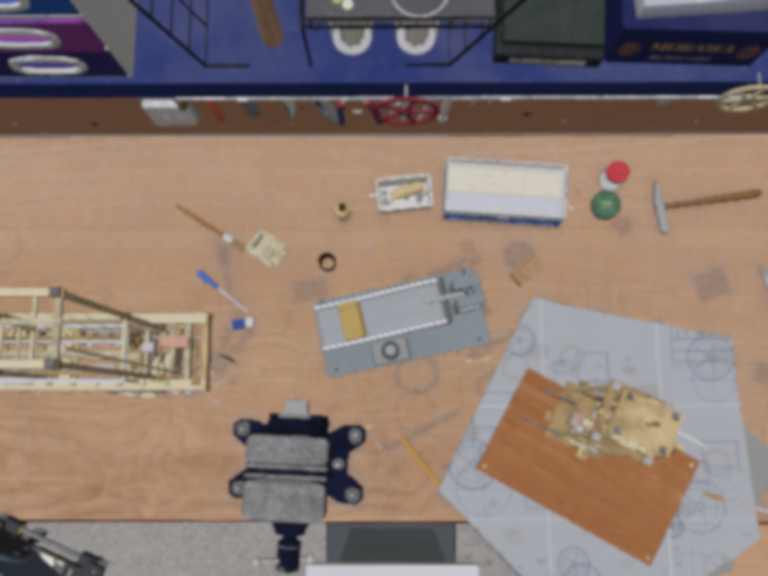

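View pics/side0.png

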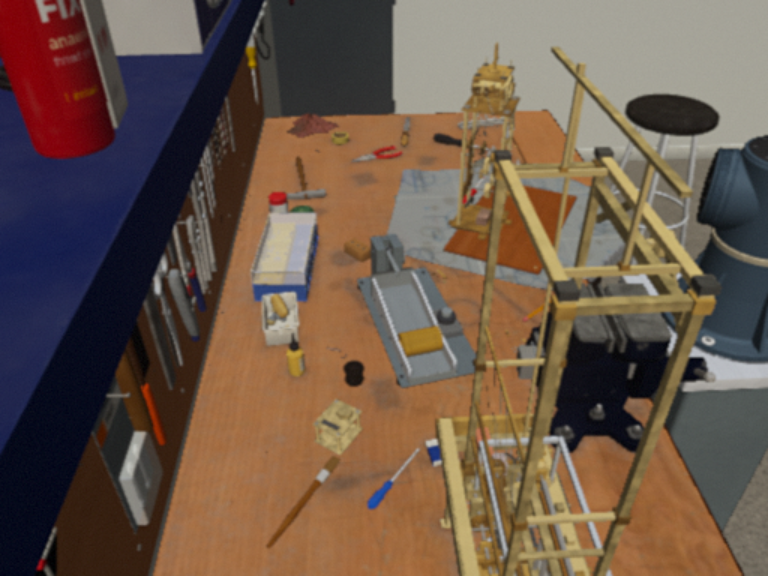

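```bash
python3 - <<'E'
from h import *
for n in("top","side"): print(n,proj(n,robot.observe()["position"]),proj(n,[0.217,.505,0.0]))
im=robot.snapshot("top")[:,:,::-1]
c=im[172:258,200:335]; cv2.imwrite("pics/crop1.png",cv2.resize(c,None,fx=5.9,fy=5.9,interpolation=cv2.INTER_CUBIC))
g=cv2.cvtColor(c,cv2.COLOR_BGR2GRAY)
for l in cv2.createLineSegmentDetector().detect(g)[0][:,0]:
    L=np.hypot(l[2]-l[0],l[3]-l[1])
    if L>18: print((l+[200,172,200,172]).round(1),round(L),round(np.degrees(np.arctan2(l[3]-l[1],l[2]-l[0])),1))
E
```

```text
top [ 45.4010115  365.76468156] [ 80.4541877  350.47297683]
side [551.0858585  307.85504546] [501.88765797 384.74511907]
[259.3 223.5 277.  219.2] 18 -13.6
[277.9 219.  295.6 215. ] 18 -12.8
[294.2 211.9 241.7 224.4] 54 166.7
[288.3 184.7 208.4 203.7] 82 166.6
[214.3 233.7 247.2 226.5] 34 -12.3
[210.6 206.3 288.2 187.7] 80 -13.5
[238.2 225.4 216.8 229.7] 22 168.7
[239.9 201.5 244.6 221.6] 21 76.8
[241.  222.5 236.8 202.6] 20 -102.1
```

View pics/crop1.png

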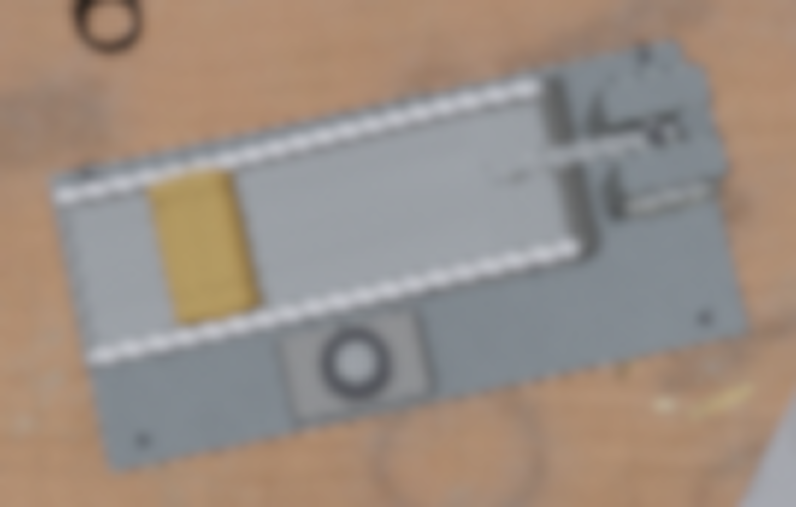

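```bash
python3 - <<'E'
from h import *
def w(x,y,z): return onz("top",[(y+.5)/5.9+172-.5,(x+.5)/5.9+200-.5],z)
P=dict(LL=w(55,195,.04),LH=w(540,88,.06),RL=w(90,355,.04),RH=w(580,245,.06),btn=w(356,362,.048),s=w(205,245,.038+.008),
 pLL=w(52,172,.012),pRL=w(110,470,.012),pRH=w(747,330,.012),ball=w(512,175,.083))
for k,v in P.items(): print(k,v.round(4))
a=P["LH"]-P["LL"];b=P["RH"]-P["RL"];c=P["pRH"]-P["pRL"]
for d in(a,b,c): print(np.degrees(np.arctan2(d[1],d[0])),np.linalg.norm(d[:2]))
yaw=np.radians(-77.1)
u=np.array([np.cos(yaw),np.sin(yaw)]);v=np.array([-u[1],u[0]])
for k,p in P.items(): print(k,"along",(p[:2]@u).round(4),"across",(p[:2]@v).round(4))
for q in("sleeve","seat_center","record_top","ramp"):
    z=dict(sleeve=.038,seat_center=.0587,record_top=.048,ramp=.016)[q]
    for n in("top","side"):
        r=robot.tip_of(n,q)
        if r: p=onz(n,r[0]["centre"],z); print(q,n,(p[:2]@u).round(4),(p[:2]@v).round(4))
E
```

```text
LL [0.6233 0.1475 0.04  ]
LH [ 0.6721 -0.0853  0.06  ]
RL [0.5463 0.1295 0.04  ]
RH [ 0.5968 -0.1034  0.06  ]
btn [0.5424 0.0025 0.048 ]
s [0.5984 0.0747 0.046 ]
pLL [0.6385 0.152  0.012 ]
pRL [0.4928 0.1216 0.012 ]
pRH [ 0.5608 -0.1878  0.012 ]
ball [ 0.6269 -0.0702  0.083 ]
-78.16914524391964 0.23780938618498582
-77.76178923112285 0.23831098324230293
-77.61096208152532 0.31680084467238406
LL along -0.0046 across 0.6405
LH along 0.2332 across 0.6361
RL along -0.0043 across 0.5614
RH along 0.234 across 0.5586
btn along 0.1186 across 0.5292
s along 0.0608 across 0.6
pLL along -0.0056 across 0.6563
pRL along -0.0085 across 0.5075
pRH along 0.3083 across 0.5047
ball along 0.2084 across 0.5954
sleeve top 0.0635 0.6039
sleeve side 0.0695 0.5952
seat_center side 0.2152 0.592
record_top top 0.1138 0.525
record_top side 0.1134 0.5301
ramp top 0.0701 0.6041
ramp side 0.0789 0.5988
```

Call:
{"op": "step_arm", "data": {"deltas": [[-1, [-0.18, -0.26, -0.3], [0, 0, 0.152]], [-1, [-0.18, -0.26, -0.3], [0, 0, 0.152]], [-1, [-0.18, -0.26, -0.3], [0, 0, 0.152]], [-1, [-0.18, -0.26, -0.3], [0, 0, 0.152]], [-1, [-0.18, -0.26, -0.3], [0, 0, 0.152]], [-1, [-0.18, -0.26, -0.3], [0, 0, 0.152]], [-1, [-0.18, -0.26, -0.3], [0, 0, 0.152]], [-1, [-0.18, -0.26, -0.3], [0, 0, 0.152]], [-1, [-0.18, -0.26, -0.3], [0, 0, 0.152]]]}}

```text
time: 2.2
position: [0.2489, 0.3499, 0.38]
ee_rot: [[-0.203, 0.979, 0.0], [0.979, 0.203, 0.001], [0.0, 0.001, -1.0]]
ft_force: [0.6, -0.8, 0.7]
gripper_width: 0.405
gripper_force: 0.0
```

Call:
{"op": "step_arm", "data": {"deltas": [[-1, [-0.52, 0.2, 0], [0, 0, 0]], [-1, [-0.52, 0.2, 0], [0, 0, 0]], [-1, [-0.52, 0.2, 0], [0, 0, 0]], [-1, [-0.52, 0.2, 0], [0, 0, 0]], [-1, [-0.52, 0.2, 0], [0, 0, 0]], [-1, [-0.6, 0.57, 0.2], [0, 0, 0]], [-1, [-0.6, 0.57, 0.2], [0, 0, 0]], [-1, [-0.6, 0.57, 0.2], [0, 0, 0]], [-1, [-0.6, 0.57, 0.2], [0, 0, 0]], [-1, [-0.6, 0.57, 0.2], [0, 0, 0]]]}}

```text
time: 3.03
position: [0.5494, 0.126, 0.2969]
ee_rot: [[-0.211, 0.978, -0.0], [0.978, 0.211, 0.0], [0.0, -0.0, -1.0]]
ft_force: [0.0, 0.1, 1.3]
gripper_width: 0.01
gripper_force: 0.0
```

```bash
cat >> h.py <<'E'
def wz(rc,z,s):
    c=robot.get_calibration("wrist");K=np.array(c["intrinsics"]);H=np.array(c["hand_eye"])
    dx=np.array([(rc[1]-K[0,2])/K[0,0],(rc[0]-K[1,2])/K[1,1]]);t=np.linalg.norm(dx)
    e=dx/t if t>0 else dx; d=np.array([e[0]*np.sin(t),-e[1]*np.sin(t),-np.cos(t)])
    R=np.array(s["ee_rot"]);p=np.array(s["position"]); o=p+R@H[:3,3]; d=R@H[:3,:3]@d
    return o+d*(z-o[2])/d[2]
O=np.array([.6148,-.0023]);U=np.array([.2086,-.9780]);V=np.array([.978,.2086])
def g(p): r=np.array(p[:2])-O; return np.round([r@U,r@V],4)
E
python3 - <<'E'
from h import *
s=robot.observe(); im=robot.snapshot("wrist"); print(s["position"],g(s["position"]))
cv2.imwrite("pics/w1.png",cv2.resize(im[:,:,::-1],(768,576)))
print(robot.get_calibration("wrist"))
for q,z in dict(sleeve=.038,ramp=.016,seat_center=.0587,record_top=.048,gauge=0).items():
    for a in robot.tip_of("wrist",q)[:2]: p=wz(a["centre"],z,s); print(q,round(a["conf"],2),np.round(a["centre"]),p.round(4),g(p))
E
```

```text
[0.54942196 0.12602656 0.29691129] [-0.1391 -0.0372]
{'intrinsics': array([[297.31863964,   0.        , 250.16756408],
       [  0.        , 297.31863964, 189.10640111],
       [  0.        ,   0.        ,   1.        ]]), 'hand_eye': array([[-9.11135467e-04,  9.70042371e-01,  2.42934083e-01,
         6.72991924e-02],
       [ 9.99999562e-01,  9.35796356e-04,  1.38842302e-05,
        -1.55942151e-03],
       [-2.13868538e-04,  2.42933990e-01, -9.70042799e-01,
        -1.55026769e-01],
       [ 0.00000000e+00,  0.00000000e+00,  0.00000000e+00,
         1.00000000e+00]])}
sleeve 0.94 [206. 274.] [0.5957 0.0721 0.038 ] [-0.0768 -0.0032]
ramp 0.56 [209. 275.] [0.6009 0.0626 0.016 ] [-0.0663 -0.0001]
```

View pics/w1.png

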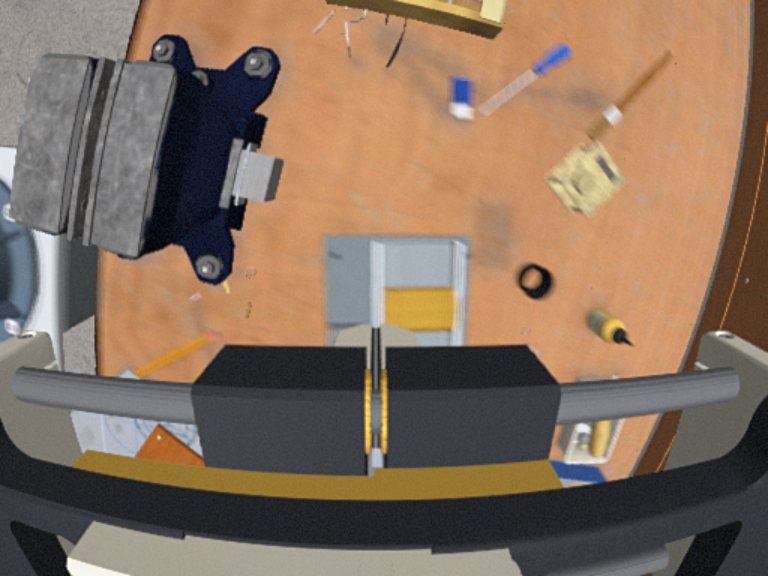

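```bash
python3 - <<'E'
from h import *
s=robot.observe()
for n,(x,y),z in [("Rlow",(377,240),.04),("Llow",(459,240),.04),("R2",(376,320),.046),("L2",(458,340),.047),("platelow R",(326,238),.012),("plate low L",(470,238),.012),("slv back L",(456,288),.038),("slv back R",(384,288),.038)]:
    p=wz([y/1.5,x/1.5],z,s); print(n,p.round(4),g(p))
E
```

```text
Rlow [0.5463 0.133  0.04  ] [-0.1466 -0.0388]
Llow [0.6222 0.1496 0.04  ] [-0.147  0.039]
R2 [0.5614 0.0577 0.046 ] [-0.0698 -0.0397]
L2 [0.6451 0.054  0.047 ] [-0.0487  0.0414]
platelow R [0.4968 0.1204 0.012 ] [-0.1446 -0.0898]
plate low L [0.639  0.1512 0.012 ] [-0.1451  0.0557]
slv back L [0.6315 0.103  0.038 ] [-0.0995  0.0383]
slv back R [0.5627 0.0884 0.038 ] [-0.0996 -0.032 ]
```

Call:
{"op": "step_arm", "data": {"deltas": [[-1, [-0.042, 0.074, 0], [0, 0, 0]], [-1, [-0.042, 0.074, 0.45], [0, 0, 0]], [-1, [-0.042, 0.074, 0.45], [0, 0, 0]], [-1, [-0.042, 0.074, 0.45], [0, 0, 0]], [-1, [-0.042, 0.074, 0.45], [0, 0, 0]], [-1, [-0.042, 0.074, 0.45], [0, 0, 0]], [-1, [-0.042, 0.074, 0.45], [0, 0, 0]], [-1, [-0.042, 0.074, 0.45], [0, 0, 0]], [-1, [-0.042, 0.074, 0.45], [0, 0, 0]]]}}

```text
time: 4.08
position: [0.5883, 0.1145, 0.0744]
ee_rot: [[-0.209, 0.978, 0.001], [0.978, 0.209, 0.0], [-0.0, 0.001, -1.0]]
ft_force: [0.7, -1.0, 0.0]
gripper_width: 0.005
gripper_force: 0.0
```

```bash
python3 - <<'E'
from h import *
s=robot.observe(); print(s["position"],g(s["position"]),s["ft_force"])
im=robot.snapshot("wrist");a=robot.tip_of("wrist","sleeve")[0];p=wz(a["centre"],.038,s);print(a,p,g(p))
cv2.imwrite("pics/w2.png",cv2.resize(im[:,:,::-1],(768,576)))
E
```

```text
[0.58832632 0.11452266 0.07444268] [-0.1198 -0.0015] [ 0.70829596 -1.03460781  0.00921393]Traceback (most recent call last):
  File "<stdin>", line 3, in <module>
IndexError: list index out of range
```

Call:
{"op": "step_arm", "data": {"deltas": [[-1, [0, 0.003, 0.06], [0, 0, 0]], [-1, [0, 0.003, 0.075], [0, 0, 0]], [-1, [0, 0.003, 0.075], [0, 0, 0]], [-1, [-0.006, 0.003, 0.075], [0, 0, 0]], [-1, [-0.012, 0.003, 0.075], [0, 0, 0]], [-1, [-0.018, 0.003, 0.075], [0, 0, 0]], [-1, [-0.024, 0.003, 0.075], [0, 0, 0]], [-1, [-0.03, 0.003, 0.075], [0, 0, 0]], [-1, [-0.036, 0.003, 0.075], [0, 0, 0]], [-1, [-0.036, 0.003, 0.075], [0, 0, 0]]]}}

```text
time: 5.02
position: [0.5937, 0.0961, 0.0358]
ee_rot: [[-0.207, 0.978, 0.0], [0.978, 0.207, 0.0], [-0.0, 0.0, -1.0]]
ft_force: [0.8, 0.5, 0.1]
gripper_width: 0.005
gripper_force: 0.1
```

```bash
python3 - <<'E'
from h import *
s=robot.observe(); print(s["position"],g(s["position"]),s["ft_force"])
im=robot.snapshot("top");a=robot.tip_of("top","sleeve")
for b in a: p=onz("top",b["centre"],.038);print(b,p,g(p))
c=im[172:258,200:335]; cv2.imwrite("pics/t2.png",cv2.resize(c[:,:,::-1],None,fx=5.9,fy=5.9,interpolation=cv2.INTER_CUBIC))
E
```

```text
[0.59370563 0.09607113 0.03579916] [-1.006e-01 -1.000e-04] [0.75528243 0.48403419 0.13149654]
```

View pics/t2.png

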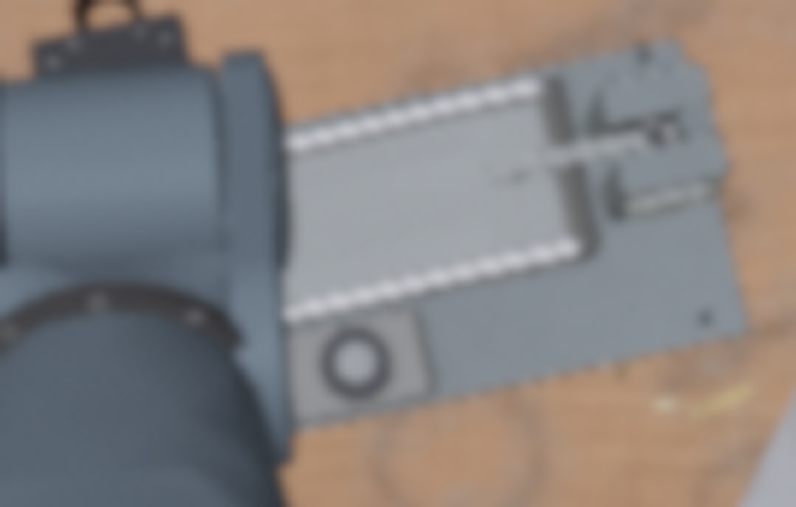

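Call:
{"op": "step_arm", "data": {"deltas": [[-1, [-0.008, 0, -0.003], [0, 0, 0]], [-1, [-0.016, 0, -0.005], [0, 0, 0]], [-1, [-0.024, 0, -0.006], [0, 0, 0]], [-1, [-0.032, 0, -0.008], [0, 0, 0]], [-1, [-0.04, 0, -0.009], [0, 0, 0]], [-1, [-0.048, 0, -0.011], [0, 0, 0]], [-1, [-0.056, 0, -0.012], [0, 0, 0]], [-1, [-0.064, 0, -0.014], [0, 0, 0]], [-1, [-0.072, 0, -0.015], [0, 0, 0]], [-1, [-0.08, 0, -0.016], [0, 0, 0]]]}}

```text
time: 5.95
position: [0.6019, 0.0571, 0.0437]
ee_rot: [[-0.207, 0.978, -0.0], [0.978, 0.207, 0.0], [0.0, -0.0, -1.0]]
ft_force: [-1.0, 2.7, 2.8]
gripper_width: 0.005
gripper_force: 1.5
```

```bash
python3 - <<'E'
from h import *
s=robot.observe(); print(s["position"],g(s["position"]),s["ft_force"])
im=robot.snapshot("side");a=robot.tip_of("side","sleeve")
for b in a: p=onz("side",b["centre"],.048);print(b,p,g(p))
cv2.imwrite("pics/s2.png",cv2.resize(im[160:270,220:350,::-1],None,fx=5,fy=5,interpolation=cv2.INTER_CUBIC))
E
```

```text
[0.60188912 0.05707415 0.04370295] [-0.0608 -0.0002] [-0.97061705  2.74635946  2.76079608]
{'centre': [215.1, 273.7], 'conf': 0.7} [0.61124644 0.03502111 0.048     ] [-0.0372  0.0043]
```

View pics/s2.png

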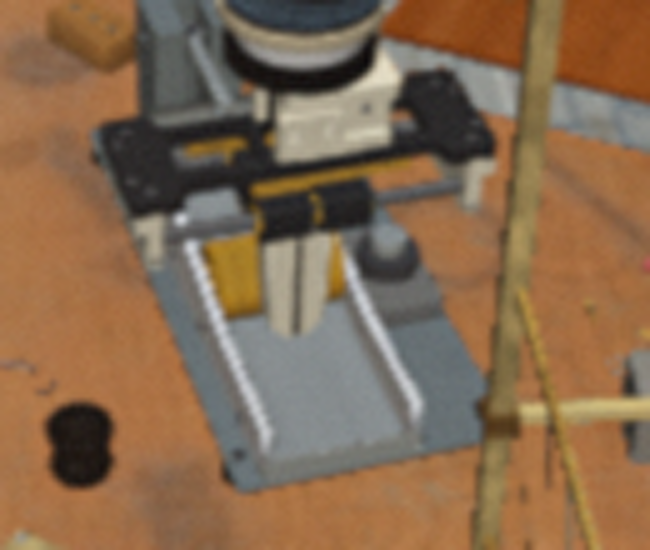

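Call:
{"op": "step_arm", "data": {"deltas": [[-1, [-0.008, 0, -0.001], [0, 0, 0]], [-1, [-0.016, 0, -0.003], [0, 0, 0]], [-1, [-0.024, 0, -0.004], [0, 0, 0]], [-1, [-0.032, 0, -0.006], [0, 0, 0]], [-1, [-0.04, 0, -0.007], [0, 0, 0]], [-1, [-0.048, 0, -0.008], [0, 0, 0]], [-1, [-0.056, 0, -0.01], [0, 0, 0]], [-1, [-0.064, 0, -0.011], [0, 0, 0]], [-1, [-0.072, 0, -0.013], [0, 0, 0]], [-1, [-0.08, 0, -0.014], [0, 0, 0]]]}}

```text
time: 6.88
position: [0.6102, 0.0179, 0.0507]
ee_rot: [[-0.207, 0.978, 0.0], [0.978, 0.207, 0.0], [-0.0, 0.0, -1.0]]
ft_force: [-0.4, 4.2, 2.7]
gripper_width: 0.006
gripper_force: 1.8
```

Call:
{"op": "step_arm", "data": {"deltas": [[-1, [-0.008, 0, -0.001], [0, 0, 0]], [-1, [-0.016, 0, -0.003], [0, 0, 0]], [-1, [-0.024, 0, -0.004], [0, 0, 0]], [-1, [-0.032, 0, -0.006], [0, 0, 0]], [-1, [-0.04, 0, -0.007], [0, 0, 0]], [-1, [-0.048, 0, -0.008], [0, 0, 0]], [-1, [-0.056, 0, -0.01], [0, 0, 0]], [-1, [-0.062, 0, -0.011], [0, 0, 0]], [-1, [-0.068, 0, -0.012], [0, 0, 0]], [-1, [-0.074, 0, -0.013], [0, 0, 0]]]}}

```text
time: 7.72
position: [0.6178, -0.0181, 0.0572]
ee_rot: [[-0.207, 0.978, -0.0], [0.978, 0.207, 0.0], [0.0, 0.0, -1.0]]
ft_force: [-0.8, 3.8, 1.9]
gripper_width: 0.004
gripper_force: 1.8
```

Call:
{"op": "step_arm", "data": {"deltas": [[-1, [-0.004, 0, -0.001], [0, 0, 0]], [-1, [-0.008, 0, -0.001], [0, 0, 0]], [-1, [-0.012, 0, -0.002], [0, 0, 0]], [-1, [-0.016, 0, -0.002], [0, 0, 0]], [-1, [-0.02, 0, -0.002], [0, 0, 0]], [-1, [-0.023, 0, -0.002], [0, 0, 0]], [-1, [-0.026, 0, -0.002], [0, 0, 0]], [-1, [-0.029, 0, -0.002], [0, 0, 0]], [-1, [-0.032, 0, -0.002], [0, 0, 0]], [-1, [-0.035, 0, -0.002], [0, 0, 0]]]}}

```text
time: 8.55
position: [0.6214, -0.0352, 0.0581]
ee_rot: [[-0.207, 0.978, -0.0], [0.978, 0.207, -0.0], [-0.0, -0.0, -1.0]]
ft_force: [0.3, 1.8, 1.4]
gripper_width: 0.007
gripper_force: 1.1
```

Call:
{"op": "step_arm", "data": {"deltas": [[-1, [-0.002, 0, 0], [0, 0, 0]], [-1, [-0.004, 0, 0], [0, 0, 0]], [-1, [-0.006, 0, 0], [0, 0, 0]], [-1, [-0.008, 0, 0], [0, 0, 0]], [-1, [-0.008, 0, 0], [0, 0, 0]]]}}

```text
time: 8.97
position: [0.6223, -0.0393, 0.0581]
ee_rot: [[-0.207, 0.978, 0.0], [0.978, 0.207, -0.0], [-0.0, -0.0, -1.0]]
ft_force: [-0.1, -0.9, 1.0]
gripper_width: 0.008
gripper_force: 0.0
```

```bash
python3 - <<'E'
from h import *
s=robot.observe(); print(s["position"],g(s["position"]),s["ft_force"],s["gripper_force"])
im=robot.snapshot("side");a=robot.tip_of("side","sleeve")
for b in a: p=onz("side",b["centre"],.058);print(b,p,g(p))
cv2.imwrite("pics/s3.png",cv2.resize(im[140:250,220:350,::-1],None,fx=5,fy=5,interpolation=cv2.INTER_CUBIC))
E
```

```text
[ 0.62228226 -0.03925364  0.05806849] [ 0.0377 -0.0004] [-0.07835758 -0.88098322  0.96547145] 0.0
{'centre': [188.2, 265.6], 'conf': 0.49} [ 0.62504373 -0.07418966  0.058     ] [ 0.0724 -0.005 ]
{'centre': [302.3, 290.3], 'conf': 0.28} [0.60292231 0.33336622 0.058     ] [-0.3308  0.0584]
```

Call:
{"op": "step_arm", "data": {"deltas": [[-1, [-0.002, 0, 0], [0, 0, 0]], [-1, [-0.004, 0, 0], [0, 0, 0]], [-1, [-0.004, 0, 0], [0, 0, 0]]]}}

```text
time: 9.32
position: [0.6227, -0.041, 0.0581]
ee_rot: [[-0.207, 0.978, 0.0], [0.978, 0.207, -0.0], [-0.0, 0.0, -1.0]]
ft_force: [0.2, -0.1, 0.1]
gripper_width: 0.003
gripper_force: 0.0
```

Call:
{"op": "step_arm", "data": {"deltas": [[-1, [-0.002, 0, 0], [0, 0, 0]], [-1, [-0.003, 0, 0], [0, 0, 0]], [-1, [-0.003, 0, 0], [0, 0, 0]]]}}

```text
time: 9.57
position: [0.6226, -0.0414, 0.0581]
ee_rot: [[-0.207, 0.978, -0.001], [0.978, 0.207, 0.001], [0.002, -0.001, -1.0]]
ft_force: [-1.6, 6.5, 2.1]
gripper_width: 0.008
gripper_force: 3.5
```

Call:
{"op": "step_arm", "data": {"deltas": [[-1, [-0.002, 0, 0], [0, 0, 0]], [-1, [-0.002, 0, 0], [0, 0, 0]], [-1, [-0.002, 0, 0], [0, 0, 0]]]}}

```text
time: 9.82
position: [0.6226, -0.0415, 0.0581]
ee_rot: [[-0.207, 0.978, -0.002], [0.978, 0.207, 0.002], [0.003, -0.001, -1.0]]
ft_force: [-3.6, 12.2, 3.5]
gripper_width: 0.005
gripper_force: 6.2
```

```bash
python3 - <<'E'
from h import *
s=robot.observe(); print(s["position"],g(s["position"]),s["ft_force"],s["gripper_force"])
im=robot.snapshot("side")
cv2.imwrite("pics/s4.png",cv2.resize(im[140:250,220:350,::-1],None,fx=5,fy=5,interpolation=cv2.INTER_CUBIC))
E
```

```text
[ 0.62259186 -0.04148533  0.05806664] [ 0.0399 -0.0006] [-3.5707455  12.18917547  3.54652319] 6.19301475584507
```

View pics/s4.png

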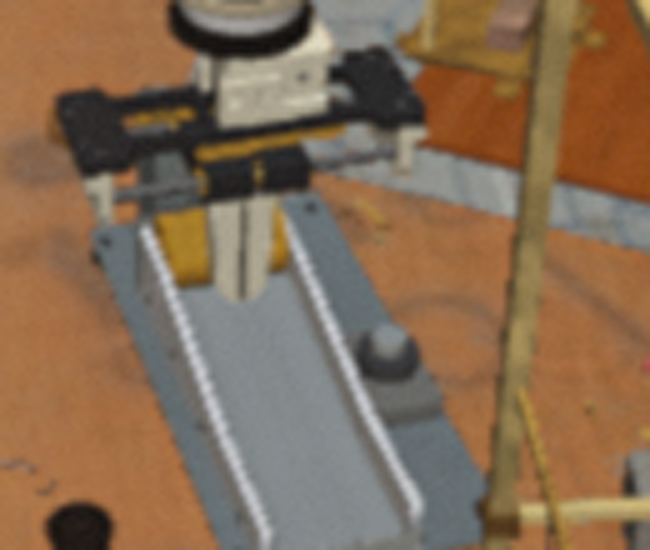

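Call:
{"op": "step_arm", "data": {"deltas": [[-1, [0.004, 0, 0], [0, 0, 0]], [-1, [0.008, 0, 0], [0, 0, 0]], [-1, [0.02, 0, 0], [0, 0, 0]], [-1, [0.05, 0, -0.02], [0, 0, 0]], [-1, [0.08, 0, -0.1], [0, 0, 0]], [-1, [0.12, -0.14, -0.15], [0, 0, 0]], [-1, [0.12, -0.14, -0.15], [0, 0, 0]], [-1, [0.12, -0.14, -0.15], [0, 0, 0]], [-1, [0.12, -0.14, -0.15], [0, 0, 0]]]}}

```text
time: 10.62
position: [0.5416, 0.0018, 0.1347]
ee_rot: [[-0.208, 0.978, 0.002], [0.978, 0.208, -0.0], [-0.001, 0.002, -1.0]]
ft_force: [-0.6, -0.1, -0.0]
gripper_width: 0.002
gripper_force: 0.0
```

```bash
python3 - <<'E'
from h import *
s=robot.observe(); print(s["position"],g(s["position"]),s["ft_force"],s["gripper_force"])
im=robot.snapshot("top")
for q,z in(("sleeve",.0587),("seat_center",.0587),("record_top",.048)):
  for b in robot.tip_of("top",q)[:2]: p=onz("top",b["centre"],z);print(q,b,p,g(p))
im2=robot.snapshot("side")
for q,z in(("sleeve",.0587),("record_top",.048)):
  for b in robot.tip_of("side",q)[:2]: p=onz("side",b["centre"],z);print(q,b,p,g(p))
a=cv2.resize(im[172:258,200:335,::-1],(790,503),interpolation=cv2.INTER_CUBIC)[:,:]
b=cv2.resize(im2[140:240,220:340,::-1],(600,503),interpolation=cv2.INTER_CUBIC)
cv2.imwrite("pics/c5.png",cv2.resize(np.hstack([a,b]),(800,290)))
E
```

```text
[0.54161029 0.00183541 0.1347373 ] [-0.0193 -0.0707] [-0.58648654 -0.10862986 -0.00378769] 0.0
sleeve {'centre': [200.1, 291.4], 'conf': 0.5} [ 0.63362375 -0.08575051  0.0587    ] [0.0855 0.001 ]
seat_center {'centre': [181.5, 351.0], 'conf': 0.15} [ 0.68652561 -0.25412358  0.0587    ] [0.2612 0.0176]
sleeve {'centre': [187.0, 263.4], 'conf': 0.55} [ 0.63100999 -0.0794639   0.0587    ] [ 0.0788 -0.0002]
record_top {'centre': [207.2, 296.4], 'conf': 0.59} [0.54615299 0.00540472 0.048     ] [-0.0219 -0.0655]
```

View pics/c5.png

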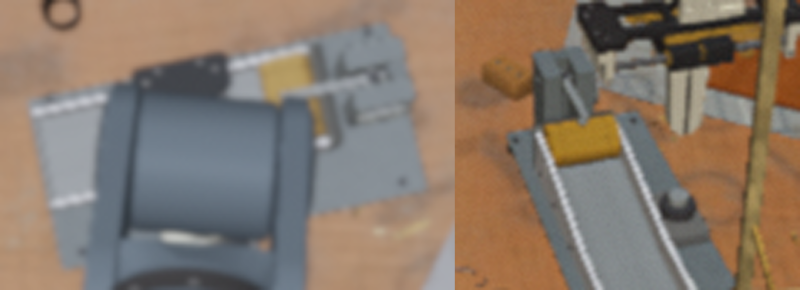

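Call:
{"op": "step_arm", "data": {"deltas": [[-1, [0, 0.002, 0.07], [0, 0, 0]], [-1, [0, 0.002, 0.13], [0, 0, 0]], [-1, [0, 0.002, 0.144], [0, 0, 0]], [-1, [0, 0.002, 0.148], [0, 0, 0]], [-1, [0, 0.002, 0.152], [0, 0, 0]], [-1, [0, 0.002, 0.156], [0, 0, 0]], [-1, [0, 0.002, 0.156], [0, 0, 0]]]}}

```text
time: 11.55
position: [0.5439, 0.0011, 0.0562]
ee_rot: [[-0.207, 0.978, 0.002], [0.978, 0.207, -0.0], [-0.0, 0.002, -1.0]]
ft_force: [-1.4, 0.4, 3.7]
gripper_width: 0.004
gripper_force: 1.6
```

Call:
{"op": "step_arm", "data": {"deltas": [[-1, [0, 0, 0.002], [0, 0, 0]], [-1, [0, 0, 0.004], [0, 0, 0]], [-1, [0, 0, 0.006], [0, 0, 0]], [-1, [0, 0, 0.006], [0, 0, 0]]]}}

```text
time: 11.88
position: [0.5439, 0.0011, 0.0532]
ee_rot: [[-0.207, 0.978, 0.002], [0.978, 0.207, -0.0], [-0.0, 0.002, -1.0]]
ft_force: [-2.5, 0.6, 11.4]
gripper_width: 0.001
gripper_force: 5.6
```

Call:
{"op": "step_arm", "data": {"deltas": [[-1, [0, 0, 0.001], [0, 0, 0]], [-1, [0, 0, 0.001], [0, 0, 0]], [-1, [0, 0, -0.01], [0, 0, 0]], [-1, [0, 0, -0.05], [0, 0, 0]], [-1, [0, 0, -0.12], [0, 0, 0]], [-1, [0, 0, -0.2], [0, 0, 0]], [-1, [0, 0, -0.3], [0, 0, 0]], [-1, [0.2, -0.2, -0.3], [0, 0, 0]], [-1, [0.2, -0.2, -0.3], [0, 0, 0]], [-1, [0.2, -0.2, -0.3], [0, 0, 0]]]}}

```text
time: 12.72
position: [0.4375, 0.0696, 0.2016]
ee_rot: [[-0.206, 0.978, 0.002], [0.978, 0.206, 0.0], [-0.0, 0.002, -1.0]]
ft_force: [0.2, 1.1, 0.9]
gripper_width: 0.005
gripper_force: 0.0
```

```bash
python3 - <<'E'
from h import *
s=robot.observe(); print(s["position"],s["ft_force"],s["time"])
im=robot.snapshot("top");im2=robot.snapshot("side")
a=cv2.resize(im[172:258,200:335,::-1],(790,503),interpolation=cv2.INTER_CUBIC)
b=cv2.resize(im2[140:240,220:340,::-1],(600,503),interpolation=cv2.INTER_CUBIC)
cv2.imwrite("pics/c6.png",cv2.resize(np.hstack([a,b]),(800,290)))
E
```

```text
[0.43751842 0.06955728 0.20161171] [0.22601898 1.13264695 0.93859995] 12.7167
```

View pics/c6.png

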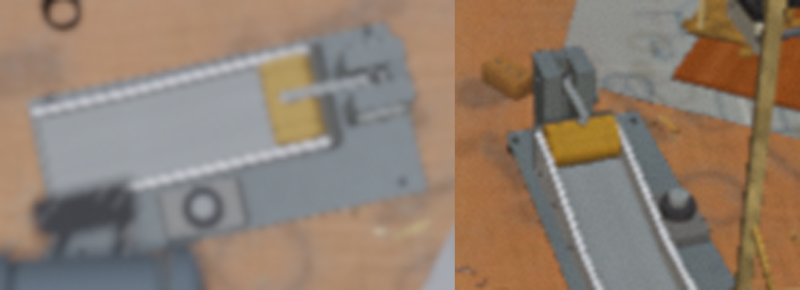

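The sleeve is at the stop under the feeler (about 292,100 in the left half), the button is up (203,207), and the arm is clear.

```bash
python3 -c "
from cell import robot
print(robot.finish_job())"
```

```text
the job is handed in; nothing more can be done
None
```

I rolled the sleeve up to the stop under the feeler, pressed the record button down until it bottomed and let it come back up, then moved the arm clear and handed the job in; the hand-in returned no verdict.

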